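# Heft the canisters, rack the full ones and click the keeper bar shut

## Robot

A 6-joint arm with a two-finger parallel gripper is mounted at the origin on the work surface. World frame = base frame: x ahead of the robot, y to its left, z up, the work surface at z = 0. Lengths are in m, angles in degrees, forces in N, time in s.
With the tool pointing down it reaches from about 0.375 to 0.9 m from the base axis. Payload 3.1 kg.
Tool frame: the origin (TCP) lies between the finger pads; the fingertips stand 11 mm ahead of it and the grasp point (between the pads) lies 8 mm behind it; z points along the fingers, y is the line along which they close (so a half turn about z gives the same grasp; the last joint's range is limited). The gripper opens to 87 mm and grips with 3 to 60 N. Pads are 19 mm wide; open, the fingers measure 117 mm over their backs; the gripper's body (75 mm by 190 mm) begins 51 mm behind the grasp point.
Start: joints at [-74.284, 30.224, 82.088, -0, 67.689, -10.227], TCP at [0.273, -0.562, 0.234] pointing down, gripper open.
Joint ranges: [-176.69, 176.69], [-43.24, 126.21], [12.49, 139.97], [-82, 262], [0, 151.66], [-163.58, 163.58]. Speed limits (degrees/s): [159.86, 159.86, 180, 180, 180, 180].

## Interface

Orientations are given as a 3x3 rotation matrix whose columns are the frame's x, y, z axes.
In Python, from rig import bot, viewer, workorder, models gives the robot as it stands.
- The arm moves only by the shell command python3 -m jog 'ROWS'. ROWS is JSON, a list of rows, each a list of 7 numbers: the opening, from 0 (shut) to 1 (fully open), then the shift along the tool's x, y, z in m, then the turn, a rotation vector about the tool's x, y, z in degrees. In form: [[claw, x, y, z, ax, ay, az], ...]. A call has 1 to 20 rows; each row is the pose to reach, as a shift and turn from the pose commanded when the call began, along the tool's axes at that moment; what a row does not reach only later rows make up. A row lasts 1/8 s, in which the tool goes at most 62.5 mm and 10.7 degrees, less where a joint would pass 70% of its speed; a pose out of reach is approached as far as the arm can. A call with a gripper value outside its range is refused whole. The fingers move at their own pace and stop on an object; the grip force is fixed at half the most. Time passes only in rows, so rows that repeat a pose let the fingers close. It gives the time, the measured TCP pose, the force, the opening and the grip force at its end, in the units of the state.
- bot.read_state(): the state, without advancing time (a new reading comes with each control period).
- viewer.capture(name): name is "side" or "top" or "wrist"; returns (picture, depth): 480x640x3 uint8, blue, green, red; 480x640 float32, m along the optical axis (not along the pixel's ray), 0 where there is no reading.
- viewer.camera_info(name): a dict with "fx", "fy", "cx", "cy" (pixels), "dist_coeffs" ([k1, k2, p1, p2, k3] as OpenCV has them; the pictures are not rectified), "world_to_cam" (4x4, takes a point from world to camera coordinates). Camera axes: x right, y down, z forward; pixel columns grow to the right and rows downward; lengths in m; the calibration is good to about 2 mm. A picture is of the moment at which its call begins: read the wrist's pose just before it. camera_info takes no time and is no camera call; for the wrist camera it gives the pose at the moment of the call.
- workorder.hand_in(): hands the job in; it is judged then, once.
Trained networks look in the newest picture that a camera, given by its name, has taken for a name from the list of things; names that differ only in an ending like _2 or _b are one class to them, and where a whole thing is asked for, a point or a joint stands for the part that bears it (a point fixed in the world has none). Each returns a list of dicts, best first, with "p" (0 to 1); they miss things now and then, are a little off and sometimes report something else, mostly with a low value. They report only what shows in the picture. A call takes as long as a camera call. They do not tell look-alikes from the thing itself.
- models.outline_of(camera, thing): "mask" (480x640 bool, what is visible of it).
- models.tip_of(camera, thing): "xyz" ([x, y, z] in m, in world coordinates, good to about 4 mm: a listed point, or the origin of a listed thing).
The state is a dict: "time_s": time; "joint_positions": joint angles; "qvel": joint speeds; "tau": joint torques, N m; "position": TCP position; "tcp_rot": TCP orientation; "force": force on the tool from outside, world axes, zero at the start; "moment": the same for the moment, N m; "opening": opening from 0.0 (shut) to 1.0 (fully open); "grasp_force": force on a finger pad.
Only numpy, scipy, OpenCV 4.12 (cv2) and the standard library are available. Lean on these libraries where they do the work, as an engineer would, in place of code of your own. Each camera call takes 0.05 s, during which the arm holds its last target. There are 200 camera calls.

## Task

Heft each closed canister on the counter by its lid knob to tell the full from the empty: stand the full ones upright on the floor of the walnut rack and the empty ones upright in the shallow refill tray. When all are sorted, swing the brass keeper bar down across its front and press it until it clicks fully home in its catch; leave the other things on the counter alone.

Things in the scene. Friction and masses are not known exactly. Their poses are not given: they have to be found in the camera images.
- rack: walnut canister rack fixed to the counter, an open trough without divisions: inside 76 mm (x) by 274 mm (y), floor 10 mm up; walls 8 mm thick, the front rail (-x side) up to 28 mm, back board to 60 mm, end walls to 40 mm. The catch (two brass cheeks to 76 mm) is at its -y end. Origin: centre of the underside; x to the back, y along the trough, z up
- rack_floor (a point): centre of the trough's floor, axes as the rack's; three canisters stand on it side by side at y = -88, 0 and +88 mm with room to spare
- keeper (a joint): angle of the keeper bar along the rack's front. 0 = shut (level, on its stop in the catch), 1.57 = upright, up to 1.9 = leaning outwards past the rack's +y end. Stiff hinge: stays where left, 1 to 2 N at mid-bar moves it. A sprung ball in the catch meets the bar at 0.05 rad; about 6 N down on the bar's end ball pushes it past (at 0.026) and it snaps below onto the solid stop
- keeper_hinge (a point): hinge axis of the keeper bar, a brass rod 12 mm thick that swings in the upright plane along the rack's front, x = -50 mm in the rack's frame. The hinge is at y = +165 mm there, 54 mm above the counter, its axis along the rack's x
- keeper_mid (a point): point on the bar's axis 200 mm from the hinge; moves with the bar
- keeper_tip (a point): centre of the wooden ball, 24 mm across, on the bar's free end, 350 mm from the hinge, 27 mm beyond the catch and clear of rack and canisters; 54 mm above the counter when shut
- tray: shallow beech refill tray, fixed, outside 260 mm (x) by 112 mm (y), rim 18 mm high, walls and floor 5 mm thick, a small brass handle at each x end; three canisters stand in it at x = -80, 0 and +80 mm. Origin: centre of the underside
- tray_floor (a point): centre of the tray's inner floor, axes as the tray's
- canister_1: opaque enamelled canister, all alike to the eye: round body 66 mm across, 66 mm high; walnut lid 68 mm across, 8 mm thick, fixed on; on it a round straight walnut knob 24 mm across, 26 mm high, to lift it by (100 mm in all). Full ones weigh 0.35 to 0.46 kg, empty ones 0.12 to 0.165 kg. Some are absent. Origin: centre of the underside, z up through the knob
- canister_2: opaque enamelled canister, all alike to the eye: round body 66 mm across, 66 mm high; walnut lid 68 mm across, 8 mm thick, fixed on; on it a round straight walnut knob 24 mm across, 26 mm high, to lift it by (100 mm in all). Full ones weigh 0.35 to 0.46 kg, empty ones 0.12 to 0.165 kg. Some are absent. Origin: centre of the underside, z up through the knob
- canister_3: opaque enamelled canister, all alike to the eye: round body 66 mm across, 66 mm high; walnut lid 68 mm across, 8 mm thick, fixed on; on it a round straight walnut knob 24 mm across, 26 mm high, to lift it by (100 mm in all). Full ones weigh 0.35 to 0.46 kg, empty ones 0.12 to 0.165 kg. Some are absent. Origin: centre of the underside, z up through the knob
- canister_4: opaque enamelled canister, all alike to the eye: round body 66 mm across, 66 mm high; walnut lid 68 mm across, 8 mm thick, fixed on; on it a round straight walnut knob 24 mm across, 26 mm high, to lift it by (100 mm in all). Full ones weigh 0.35 to 0.46 kg, empty ones 0.12 to 0.165 kg. Some are absent. Origin: centre of the underside, z up through the knob
- canister_5: opaque enamelled canister, all alike to the eye: round body 66 mm across, 66 mm high; walnut lid 68 mm across, 8 mm thick, fixed on; on it a round straight walnut knob 24 mm across, 26 mm high, to lift it by (100 mm in all). Full ones weigh 0.35 to 0.46 kg, empty ones 0.12 to 0.165 kg. Some are absent. Origin: centre of the underside, z up through the knob
- canister_6: opaque enamelled canister, all alike to the eye: round body 66 mm across, 66 mm high; walnut lid 68 mm across, 8 mm thick, fixed on; on it a round straight walnut knob 24 mm across, 26 mm high, to lift it by (100 mm in all). Full ones weigh 0.35 to 0.46 kg, empty ones 0.12 to 0.165 kg. Some are absent. Origin: centre of the underside, z up through the knob
- mill: turned wooden pepper mill, 48 mm across, 98 mm high; a bystander, to be left alone. Origin: centre of the underside
- pinch_bowl: small white bowl, 80 mm across, 32 mm high; a bystander, to be left alone. Origin: centre of the underside
- mug: stoneware mug, 80 mm across, 85 mm high; a bystander, to be left alone. Origin: centre of the underside
- candlestick: green ribbed candlestick, 80 mm across, 206 mm high; a bystander, to be left alone. Origin: centre of the underside
- spoon: wooden spoon, 200 mm long, lying; a bystander, to be left alone. Origin: centre of the underside
- tea_box: small cardboard tea box, 75 x 55 x 45 mm; a bystander, to be left alone. Origin: centre of the underside
Things that resemble listed ones, but are neither listed nor needed, are in the scene too. What is shaped like the canister_2 but green or pink is not meant.

How it is judged:
By the outcome, as a careful person would: the job done as asked, in the order asked, and still so for the second after the job is handed in, with the robot touching nothing.
Of canister_1, canister_2, canister_3, canister_4, canister_5, canister_6 only 4 to 6 are there at a start; the rules pass over those that are not, and their reading is None.
At some moment in a run one of canister_1, canister_2, canister_3, canister_4, canister_5, canister_6 may be knocked a few centimetres aside while the robot is not near it.
It also fails if it takes over 210 s, if anything falls off the work surface, if the arm or the gripper's body presses on something with over 40 N, if the wrist force passes 120 N, or if a joint passes its speed limit or range.

## Working session

There is one attempt and no reset: what is moved stays moved. The work goes in short steps, Python scripts to look and compute and a shell command to move; the robot and the scene stay as the last step left them, time stands still between calls to the robot, and variables do not carry over. Pictures are saved under pics/ and viewed, at most 14 in all, crops included, and the job is handed in when it is done.

```bash
ls; mkdir -p pics; cat > h.py <<'E'
import numpy as np, cv2
from rig import bot, viewer, workorder, models
def shot(cam,fn=None):
    im,d=viewer.capture(cam); 
    if fn: cv2.imwrite('pics/'+fn,im)
    return im,d
def world(cam,uv,z_or_depth,depth=True,info=None):
    i=info or viewer.camera_info(cam)
    K=np.array([[i['fx'],0,i['cx']],[0,i['fy'],i['cy']],[0,0,1]])
    n=cv2.undistortPoints(np.array(uv,float).reshape(-1,1,2),K,np.array(i['dist_coeffs'])).reshape(-1,2)
    r=np.c_[n,np.ones(len(n))]; T=np.linalg.inv(i['world_to_cam'])
    if depth: return (r*np.reshape(z_or_depth,(-1,1)))@T[:3,:3].T+T[:3,3]
    d=r@T[:3,:3].T; return T[:3,3]+d*((z_or_depth-T[2,3])/d[:,2])[:,None]
def proj(cam,p,info=None):
    i=info or viewer.camera_info(cam)
    K=np.array([[i['fx'],0,i['cx']],[0,i['fy'],i['cy']],[0,0,1]]);W=np.array(i['world_to_cam'])
    return cv2.projectPoints(np.array(p,float).reshape(-1,1,3),cv2.Rodrigues(W[:3,:3])[0],W[:3,3],K,np.array(i['dist_coeffs']))[0].reshape(-1,2)
E
python3 - <<'E'
from h import *
np.set_printoptions(precision=3,suppress=True)
s=bot.read_state();print(s)
shot('top','top0.png');
for t in ['canister_1','rack_floor','keeper_hinge','keeper_mid','keeper_tip','tray_floor','tray','rack','mill','pinch_bowl','mug','candlestick','spoon','tea_box']:
    for r in models.tip_of('top',t)[:9]: 
        x=np.array(r['xyz']);print(t,round(r['p'],2),x,proj('top',x)[0].round())
shot('side','side0.png')
for t in ['canister_1','keeper_hinge','keeper_mid','keeper_tip','rack_floor','tray_floor']:
    for r in models.tip_of('side',t)[:9]: 
        x=np.array(r['xyz']);print('side',t,round(r['p'],2),x,proj('side',x)[0].round())
E
```

```text
pics
{'time_s': 0.0, 'joint_positions': array([-74.283,  30.28 ,  82.158,  -0.002,  67.689, -10.228]), 'qvel': array([-0.05 , -0.013, -0.111, -0.059, -0.102,  0.018]), 'tau': array([ -0.002, -44.005, -17.659,   0.063,   0.058,  -0.   ]), 'position': array([ 0.273, -0.561,  0.233]), 'tcp_rot': array([[ 0.899,  0.438, -0.001],
       [ 0.438, -0.899,  0.002],
       [ 0.   , -0.002, -1.   ]]), 'force': array([ 0.031,  0.233, -0.32 ]), 'moment': array([-0.039,  0.059,  0.022]), 'grasp_force': 0.0, 'opening': 1.0012023461522208}
canister_1 0.85 [ 0.507  0.191 -0.006] [258. 233.]
canister_1 0.8 [ 0.429 -0.11  -0.001] [391. 271.]
canister_1 0.77 [0.434 0.263 0.001] [224. 264.]
canister_1 0.72 [ 0.516 -0.035 -0.   ] [358. 231.]
canister_1 0.71 [0.382 0.15  0.001] [274. 289.]
canister_1 0.71 [ 0.28   0.214 -0.002] [243. 335.]
canister_1 0.57 [ 0.41   0.048 -0.001] [320. 278.]
rack_floor 0.78 [0.649 0.073 0.008] [311. 171.]
keeper_hinge 0.87 [0.589 0.23  0.055] [237. 191.]
keeper_mid 0.8 [0.586 0.234 0.258] [212. 167.]
keeper_mid 0.56 [ 0.502 -0.305  0.008] [479. 239.]
keeper_tip 0.92 [0.591 
[... 1037 characters left out ...]
0.61 [ 0.501  0.19  -0.002] [288. 322.]
side canister_1 0.59 [ 0.437  0.262 -0.003] [302. 366.]
side canister_1 0.53 [ 0.525 -0.158  0.002] [345. 201.]
side keeper_hinge 0.72 [0.59  0.235 0.05 ] [231. 310.]
side keeper_mid 0.93 [0.588 0.233 0.254] [209. 234.]
side keeper_mid 0.64 [ 0.427 -0.11   0.002] [377. 226.]
side keeper_tip 0.6 [0.585 0.235 0.4  ] [186. 157.]
side keeper_tip 0.57 [ 0.503 -0.308 -0.001] [374. 167.]
side keeper_tip 0.45 [0.651 0.076 0.009] [249. 252.]
side keeper_tip 0.15 [ 0.255 -0.258  0.001] [466. 205.]
side rack_floor 0.45 [ 0.502 -0.307  0.004] [375. 166.]
side rack_floor 0.32 [ 0.53  -0.163  0.001] [344. 199.]
side tray_floor 0.84 [ 0.5   -0.305  0.003] [375. 167.]
```

View pics/top0.png

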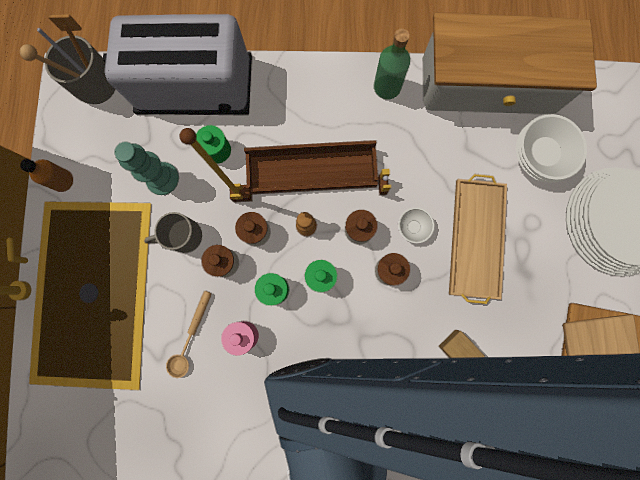

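View pics/side0.png

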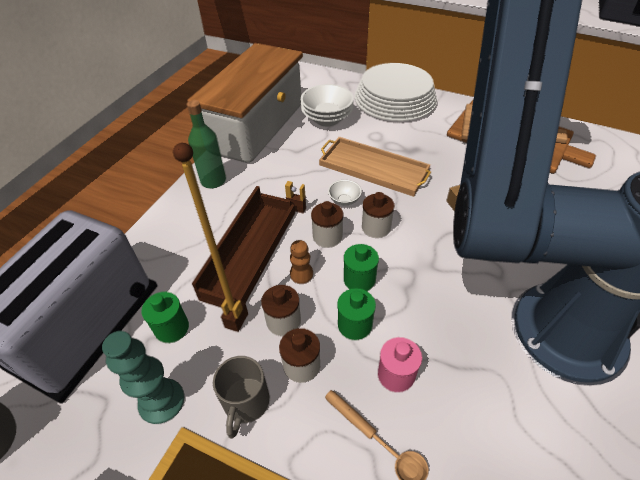

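Canister-like things in the top picture are brown lid/grey body at (252,228), (362,226), (218,261) and (395,268), and green or pink ones at (212,143), (271,290), (320,276) and (240,338). By the description the four brown/grey ones are the real canisters. Bystanders are the mill (305,224), bowl (417,226), mug, candlestick, spoon and tea box. The rack is at (312,168) with the bar upright, and the tray is at (478,240). Next I refine poses from depth.

```bash
cat >> h.py <<'E'
V,U=np.mgrid[0:480,0:640]
def cloud(cam,d):
    m=d>0
    return world(cam,np.c_[U[m],V[m]],d[m]),m
def knobs(cam,d,guess,zlo=.088,zhi=.11,rad=.035):
    P,_=cloud(cam,d); out=[]
    for g in guess:
        q=P[(np.hypot(*(P[:,:2]-g).T)<rad)&(P[:,2]>zlo)&(P[:,2]<zhi)]
        if len(q)<5: out.append((g,0,0)); continue
        c,r=cv2.minEnclosingCircle(q[:,:2].astype(np.float32))
        out.append((q[:,:2].mean(0).round(4),np.round(c,4),len(q),q[:,2].max().round(3)))
    return out
def to(x,y,z,yaw=None,off=(0,0,0)):
    "shift/turn rows values from measured pose to TCP (x,y,z), tool down, tool-x yaw in deg"
    s=bot.read_state();R=np.array(s['tcp_rot']);p=np.array(s['position'])
    if yaw is None: yaw=np.degrees(np.arctan2(R[1,0],R[0,0]))
    c,sn=np.cos(np.radians(yaw)),np.sin(np.radians(yaw))
    G=np.array([[c,sn,0],[sn,-c,0],[0,0,-1]])
    rv=np.degrees(cv2.Rodrigues(R.T@G)[0].ravel())
    print('shift',(R.T@(np.array([x,y,z])-p)).round(4),'turn',rv.round(1),'yaw now',np.degrees(np.arctan2(R[1,0],R[0,0])).round(1),'j',np.round(s['joint_positions'],0))
E
python3 - <<'E'
from h import *
np.set_printoptions(precision=4,suppress=True)
im,d=shot('top')
cv2.imwrite('pics/crop1.png',cv2.resize(im[120:320,180:420],None,fx=3.3,fy=3))
for k in knobs('top',d,[(.504,.19),(.517,-.035),(.435,.263),(.429,-.109)]):print(k)
P,_=cloud('top',d)
# rack
q=P[(abs(P[:,0]-.69)<.06)&(abs(P[:,1]-.07)<.19)&(P[:,2]>.05)&(P[:,2]<.068)]
q=q[(q[:,1]>-.04)&(q[:,1]<.19)]
f=np.polyfit(q[:,1],q[:,0],1);r=q[:,0]-np.polyval(f,q[:,1]);q=q[abs(r)<.008];f=np.polyfit(q[:,1],q[:,0],1);print('back board x=',f,'yaw',-np.degrees(np.arctan(f[0])),len(q),q[:,0].std())
fl=P[(abs(P[:,0]-.65)<.06)&(abs(P[:,1]-.07)<.17)&(P[:,2]>.004)&(P[:,2]<.016)]
print('floor',len(fl),cv2.minAreaRect(fl[:,:2].astype(np.float32)))
m=models.outline_of('top','tray')
for t in m[:2]:
    k=t['mask']&(d>0); Q=world('top',np.c_[U[k],V[k]],d[k]); Q=Q[(Q[:,2]>.012)&(Q[:,2]<.026)]
    print('tray',t['p'],len(Q),cv2.minAreaRect(Q[:,:2].astype(np.float32)))
m=models.outline_of('top','rack')[0]['mask']&(d>0);Q=world('top',np.c_[U[m],V[m]],d[m]);
for lo,hi in((.022,.034),(.034,.046),(.054,.067)):
    z=Q[(Q[:,2]>lo)&(Q[:,2]<hi)];print(lo,len(z),z.min(0),z.max(0),cv2.minAreaRect(z[:,:2].astype(np.float32)))
T=P[(P[:,0]>.7)&(P[:,1]>.1)&(P[:,1]<.45)&(P[:,2]>.1)];print('toaster',T.min(0),T.max(0))
E
```

```text
(array([0.508 , 0.1929]), array([0.5083, 0.1937]), 113, np.float64(0.104))
(array([ 0.5175, -0.0367]), array([ 0.5181, -0.0371]), 109, np.float64(0.104))
(array([0.4368, 0.2612]), array([0.4373, 0.2617]), 116, np.float64(0.104))
(array([ 0.4279, -0.104 ]), array([ 0.4281, -0.1043]), 105, np.float64(0.103))
back board x= [-0.0782  0.6991] yaw 4.469292794179104 512 0.005846427084453014
floor 4013 ((0.6458996534347534, 0.06982041895389557), (0.11029341071844101, 0.33701708912849426), 0.12213118374347687)
tray 0.69 888 ((0.5016216039657593, -0.30168774724006653), (0.1124865859746933, 0.27872562408447266), 85.36592864990234)
0.022 812 [ 0.5761 -0.0962  0.022 ] [0.702  0.2481 0.034 ] ((0.6399267911911011, 0.0795188844203949), (0.10516232997179031, 0.34509435296058655), 3.9943249225616455)
0.034 676 [ 0.5747 -0.0972  0.034 ] [0.7024 0.2501 0.046 ] ((0.6397114992141724, 0.07960422337055206), (0.10571283102035522, 0.3467961251735687), 4.251258850097656)
0.054 650 [ 0.5744 -0.0968  0.0542] [0.709  0.2431 0.067 ] ((0.6427752375602722, 0.07729431986808777), (0.11251693964004517, 0.3405416011810303), 4.459305286407471)
toaster [0.7013 0.2237 0.1   ] [0.9332 0.45   0.1903]
```

View pics/crop1.png

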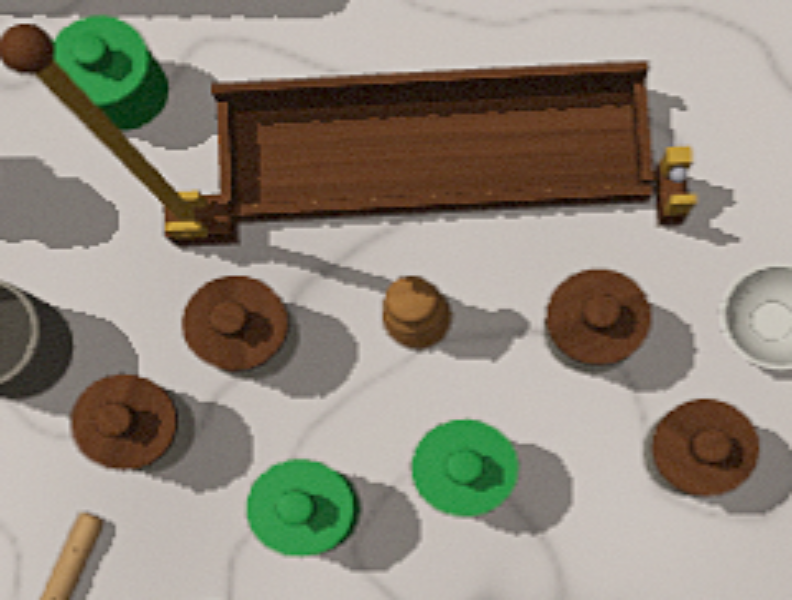

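The crop shows four brown-lidded grey canisters, matching the description. Their knobs are at top-image (252,228), (362,226), (218,261) and (395,268). First target is D (0.428,-0.104).

```bash
python3 -c "
from h import *
to(.428,-.1042,.20,94.4)"
```

```text
shift [ 0.3392 -0.3441  0.0335] turn [  0.    0.  -68.5] yaw now 25.9 j [-74.  30.  82.   0.  68. -10.]
```

```bash
python3 -m jog '[[0.7,0.339,-0.344,0.033,0,0,-68.5],[0.7,0.339,-0.344,0.033,0,0,-68.5],[0.7,0.339,-0.344,0.033,0,0,-68.5],[0.7,0.339,-0.344,0.033,0,0,-68.5],[0.7,0.339,-0.344,0.033,0,0,-68.5],[0.7,0.339,-0.344,0.033,0,0,-68.5],[0.7,0.339,-0.344,0.033,0,0,-68.5],[0.7,0.339,-0.344,0.033,0,0,-68.5],[0.7,0.339,-0.344,0.033,0,0,-68.5],[0.7,0.339,-0.344,0.033,0,0,-68.5],[0.7,0.339,-0.344,0.033,0,0,-68.5],[0.7,0.339,-0.344,0.033,0,0,-68.5]]'
python3 - <<'E'
from h import *
im,d=shot('top')
print(knobs('top',d,[(.428,-.104),(.518,-.036)]))
im,d=shot('wrist','w0.png')
print(viewer.camera_info('wrist')['world_to_cam'])
print(knobs('wrist',d,[(.428,-.104),(.518,-.036)]))
print(models.tip_of('wrist','canister_1')[:3])
print(bot.read_state()['force'])
to(.428,-.1042,.087,94.4)
E
```

```text
time_s: 2.75
position: [0.4277, -0.1056, 0.2006]
tcp_rot: [[-0.075, 0.997, 0.0], [0.997, 0.075, -0.0], [-0.0, 0.0, -1.0]]
force: [-0.2, 0.2, -0.3]
opening: 0.703
grasp_force: 0.0
[((0.428, -0.104), 0, 0), (array([ 0.5174, -0.0366]), array([ 0.5183, -0.0368]), 108, np.float64(0.103))]
[[ 9.97157423e-01  7.53463534e-02  7.69438837e-06 -4.17976779e-01]
 [ 7.19213259e-02 -9.51859958e-01  2.97976414e-01 -1.57394455e-01]
 [ 2.24587601e-02 -2.97128839e-01 -9.54573233e-01  3.18762909e-01]
 [ 0.00000000e+00  0.00000000e+00  0.00000000e+00  1.00000000e+00]]
[(array([ 0.4263, -0.104 ]), array([ 0.4263, -0.1059]), 1172, np.float64(0.102)), (array([ 0.5145, -0.0369]), array([ 0.5161, -0.0372]), 1376, np.float64(0.102))]
[{'xyz': [0.5166, -0.0373, -0.0034], 'p': 0.81}, {'xyz': [0.4268, -0.1099, -0.0038], 'p': 0.7}, {'xyz': [0.4115, 0.0465, 0.0027], 'p': 0.69}]
[-0.08302898 -1.05215243  0.23850961]
shift [0.0009 0.0004 0.1136] turn [ 0.  0. -0.] yaw now 94.4 j [-28.  19. 110.  -0.  51. -33.]
```

View pics/w0.png

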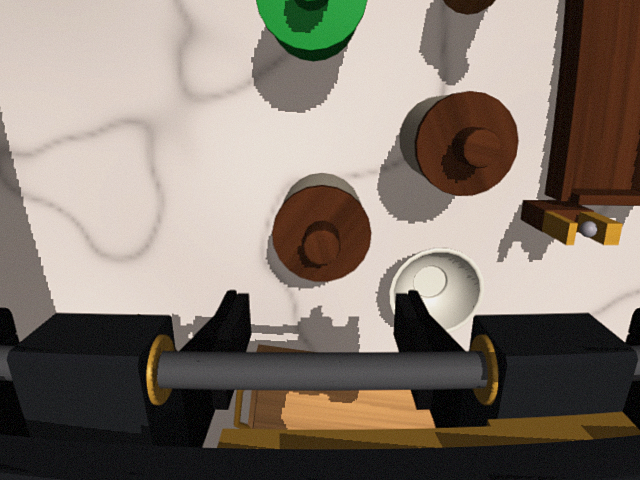

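The wrist view shows D's lid and knob at (322,243), right below and between the fingers, with the bowl clear to the right. I descend, grip and lift.

```bash
python3 -m jog '[[0.7,0.001,-0.001,0.05,0,0,0],[0.7,0.001,-0.001,0.09,0,0,0],[0.7,0.001,-0.001,0.113,0,0,0],[0.7,0.001,-0.001,0.113,0,0,0],[0,0.001,-0.001,0.113,0,0,0],[0,0.001,-0.001,0.113,0,0,0],[0,0.001,-0.001,0.113,0,0,0],[0,0.001,-0.001,0.113,0,0,0],[0,0.001,-0.001,0.113,0,0,0],[0,0.001,-0.001,0.113,0,0,0],[0,0.001,-0.001,0.1,0,0,0],[0,0.001,-0.001,0.06,0,0,0],[0,0.001,-0.001,0.013,0,0,0],[0,0.001,-0.001,0.013,0,0,0],[0,0.001,-0.001,0.013,0,0,0],[0,0.001,-0.001,0.013,0,0,0],[0,0.001,-0.001,0.013,0,0,0],[0,0.001,-0.001,0.013,0,0,0]]'
cat >> h.py <<'E'
def heft(n=6):
    F=[]
    for _ in range(n):
        viewer.capture('side'); F.append(bot.read_state()['force'])
    print('force mean',np.mean(F,0).round(2),'sd',np.std(F,0).round(2),'grip',round(bot.read_state()['grasp_force'],1),'open',round(bot.read_state()['opening'],3))
E
python3 - <<'E'
from h import *
heft()
to(.5016+.08,-.3025-.006,.2)
E
```

```text
time_s: 5.15
position: [0.4263, -0.1032, 0.1868]
tcp_rot: [[-0.077, 0.997, -0.002], [0.997, 0.077, 0.001], [0.001, -0.002, -1.0]]
force: [0.0, 0.4, -3.6]
opening: 0.267
grasp_force: 30.0
force mean [-0.16 -0.01 -3.66] sd [0.3  0.68 0.63] grip 30.0 open 0.268
shift [-0.2165  0.1385 -0.0125] turn [-0. -0.  0.] yaw now 94.4 j [-28.  20. 111.   0.  49. -33.]
```

D weighs about 3.6 N, so it is full and goes to the rack. I move near the rack's -y end and look at the rack from the wrist camera to refine its pose.

```bash
python3 -c "
from h import *
to(.64,-.10,.28,94.4)"
```

```text
shift [-0.0131  0.2129 -0.0925] turn [-0. -0.  0.] yaw now 94.4 j [-28.  20. 111.   0.  49. -33.]
```

```bash
python3 -m jog '[[0,0,0,-0.06,0,0,0],[0,0,0,-0.092,0,0,0],[0,-0.013,0.05,-0.092,0,0,0],[0,-0.013,0.1,-0.092,0,0,0],[0,-0.013,0.15,-0.092,0,0,0],[0,-0.013,0.2,-0.092,0,0,0],[0,-0.013,0.213,-0.092,0,0,0],[0,-0.013,0.213,-0.092,0,0,0],[0,-0.013,0.213,-0.092,0,0,0],[0,-0.013,0.213,-0.092,0,0,0]]'
python3 - <<'E'
from h import *
import pickle
np.set_printoptions(precision=4,suppress=True)
i=viewer.camera_info('wrist'); im,d=shot('wrist'); 
def model(p):
    c,s=np.cos(p[2]),np.sin(p[2]);R=np.array([[c,-s,0],[s,c,0],[0,0,1]])
    return lambda q:np.array(q,float)@R.T+[p[0],p[1],0]
M=model((.651,.0725,np.radians(4.4)))
L=[[(-.046,-.145,.028),(-.046,.145,.028)],[(-.038,-.137,.010),(-.038,.137,.010)],[(.038,-.137,.010),(.038,.137,.010)],[(.046,-.145,.06),(.046,.145,.06)],[(.038,-.145,.06),(.038,.145,.06)],[(-.038,-.137,.04),(.038,-.137,.04)],[(-.038,.137,.04),(.038,.137,.04)]]
o=im.copy()
for l in L:
    a,b=proj('wrist',M(l),i)
    cv2.line(o,tuple(int(v) for v in a),tuple(int(v) for v in b),(255,255,0),1)
cv2.imwrite('pics/w1.png',o);cv2.imwrite('pics/w1raw.png',im)
pickle.dump((im,d,i),open('w1.pkl','wb'))
P=cloud('wrist',d)[0]
q=(P-[.651,.0725,0]);c,s=np.cos(np.radians(4.4)),np.sin(np.radians(4.4));X=q[:,0]*c+q[:,1]*s;Y=-q[:,0]*s+q[:,1]*c
b=(P[:,2]>.05)&(P[:,2]<.065)&(abs(X-.04)<.02)&(abs(Y)<.13)
f=np.polyfit(Y[b],X[b],1);print('board top (38..46 expected)',b.sum(),f,np.percentile(X[b],[2,50,98]))
b=(P[:,2]>.018)&(P[:,2]<.034)&(abs(X+.04)<.015)&(abs(Y)<.13);print('rail (-46..-38)',b.sum(),np.polyfit(Y[b],X[b],1),np.percentile(X[b],[2,50,98]))
b=(P[:,2]>.03)&(P[:,2]<.05)&(abs(X)<.03)&(abs(Y)>.12)&(abs(Y)<.16);
for sgn in(1,-1):
    k=b&(Y*sgn>0);print('end',k.sum(),np.percentile(Y[k],[2,50,98]) if k.sum() else '')
print(bot.read_state()['position'])
E
```

```text
time_s: 6.7
position: [0.6388, -0.1, 0.2798]
tcp_rot: [[-0.077, 0.997, -0.001], [0.997, 0.077, 0.0], [0.0, -0.001, -1.0]]
force: [-0.0, -0.0, -3.8]
opening: 0.267
grasp_force: 30.0
board top (38..46 expected) 1797 [-0.0017  0.0408] [0.0373 0.0407 0.0454]
rail (-46..-38) 1443 [-0.0037 -0.0422] [-0.046  -0.042  -0.0381]
end 0 
end 687 [-0.151  -0.1413 -0.1376]
[ 0.639  -0.1     0.2799]
```

View pics/w1.png

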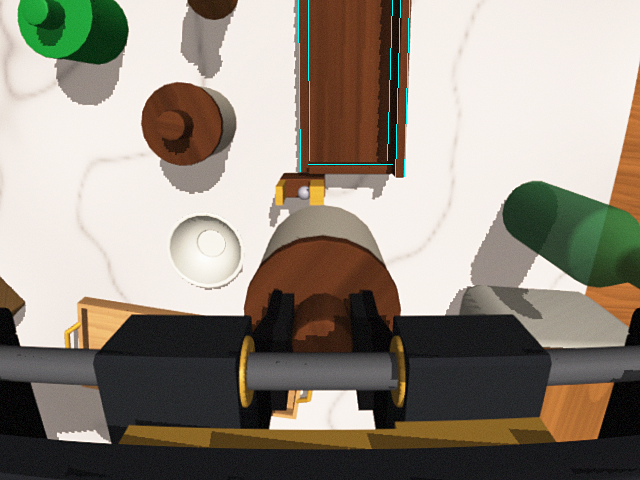

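The overlay (board and rail edges, left edge about x=305, right about x=400) matches the rack to about 1 mm. The held canister hangs straight, so I place D at rack y=-88.

```bash
python3 -m jog '[[0,0.04,0.0125,0,0,0,0],[0,0.083,0.025,0,0,0,0],[0,0.083,0.025,0,0,0,0],[0,0.083,0.025,0,0,0,0],[0,0.083,0.025,0.05,0,0,0],[0,0.083,0.025,0.1,0,0,0],[0,0.083,0.025,0.13,0,0,0],[0,0.083,0.025,0.15,0,0,0],[0,0.083,0.025,0.165,0,0,0],[0,0.083,0.025,0.175,0,0,0],[0,0.083,0.025,0.18,0,0,0],[0,0.083,0.025,0.181,0,0,0],[0,0.083,0.025,0.181,0,0,0]]'
```

```text
time_s: 8.38
position: [0.659, -0.0152, 0.0992]
tcp_rot: [[-0.078, 0.997, 0.001], [0.997, 0.078, -0.0], [-0.0, 0.001, -1.0]]
force: [-0.4, -0.3, -4.6]
opening: 0.268
grasp_force: 30.0
```

```bash
python3 -m jog '[[0,0,0,0.001,0,0,0],[0,0,0,0.0015,0,0,0],[0.6,0,0,0.0015,0,0,0],[0.6,0,0,0.0015,0,0,0],[0.6,0,0,0.0015,0,0,0],[0.6,0,0,-0.03,0,0,0],[0.6,0,0,-0.09,0,0,0],[0.6,-0.002,-0.04,-0.13,0,0,0],[0.6,-0.005,-0.1,-0.13,0,0,0],[0.7,-0.011,-0.142,-0.13,0,0,0],[0.7,-0.011,-0.142,-0.13,0,0,0],[0.7,-0.011,-0.142,-0.13,0,0,0],[0.7,-0.011,-0.142,-0.13,0,0,0]]'
python3 - <<'E'
from h import *
im,d=shot('wrist','w2.png')
k=knobs('wrist',d,[(.518,-.037),(.508,.193)]);print(k)
heft(4)
im,d=shot('top')
print(knobs('top',d,[(.518,-.037),(.508,.193),(.437,.262)]))
print(knobs('top',d,[(.658,-.015)],.1,.13))
to(.5175,-.0375,.087,94.4)
E
```

```text
time_s: 10.0
position: [0.5195, -0.0374, 0.2287]
tcp_rot: [[-0.078, 0.997, 0.002], [0.997, 0.078, -0.0], [-0.0, 0.002, -1.0]]
force: [0.1, 0.1, 0.4]
opening: 0.701
grasp_force: 0.0
[(array([ 0.5159, -0.0359]), array([ 0.5159, -0.0372]), 962, np.float64(0.101)), ((0.508, 0.193), 0, 0)]
force mean [-0.03 -0.25 -0.17] sd [0.22 0.46 0.25] grip 0.0 open 0.7
[((0.518, -0.037), 0, 0), (array([0.5081, 0.1929]), array([0.5087, 0.1937]), 112, np.float64(0.103)), (array([0.4369, 0.2613]), array([0.4371, 0.2621]), 114, np.float64(0.103))]
[((0.658, -0.015), 0, 0)]
shift [-0.0004 -0.0007  0.1413] turn [-0.  -0.   0.1] yaw now 94.5 j [-16.  23.  97.   0.  60. -21.]
```

View pics/w2.png

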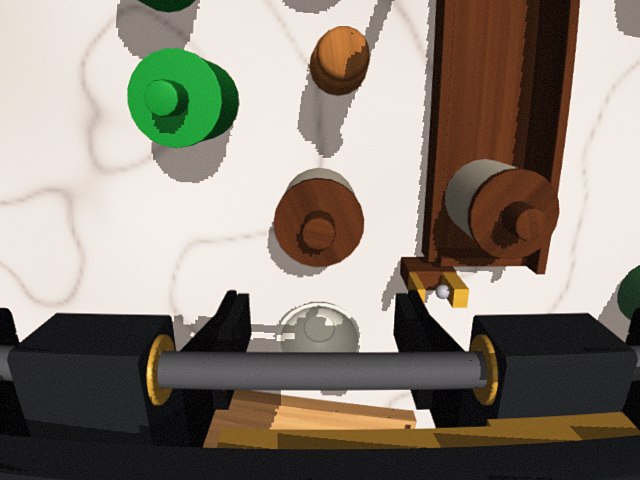

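D stands upright in the rack at (500,210), and B's knob (318,230) is centred under the gripper. I grip and heft B.

```bash
python3 -m jog '[[0.7,0,-0.001,0.05,0,0,0],[0.7,0,-0.001,0.1,0,0,0],[0.7,0,-0.001,0.13,0,0,0],[0.7,0,-0.001,0.141,0,0,0],[0.7,0,-0.001,0.141,0,0,0],[0,0,-0.001,0.141,0,0,0],[0,0,-0.001,0.141,0,0,0],[0,0,-0.001,0.141,0,0,0],[0,0,-0.001,0.141,0,0,0],[0,0,-0.001,0.141,0,0,0],[0,0,-0.001,0.13,0,0,0],[0,0,-0.001,0.08,0,0,0],[0,0,-0.001,0.03,0,0,0],[0,0,-0.001,0.03,0,0,0],[0,0,-0.001,0.03,0,0,0],[0,0,-0.001,0.03,0,0,0],[0,0,-0.001,0.03,0,0,0]]'
python3 - <<'E'
from h import *
heft()
print('rack y=0');to(.651,.0725,.23,94.4)
a=np.radians(-4.6)
for t in(.08,0,-.08):
  print('tray',t); to(.5018+t*np.cos(a),-.303+t*np.sin(a),.23,94.4)
E
```

```text
time_s: 12.42
position: [0.516, -0.037, 0.1972]
tcp_rot: [[-0.077, 0.997, -0.003], [0.997, 0.077, 0.001], [0.001, -0.003, -1.0]]
force: [0.1, 0.1, -2.0]
opening: 0.268
grasp_force: 30.0
force mean [-0.22 -0.12 -1.06] sd [0.48 0.22 0.4 ] grip 30.0 open 0.264
rack y=0
shift [ 0.099   0.1423 -0.0318] turn [-0. -0.  0.] yaw now 94.4 j [-16.  25.  99.   0.  56. -21.]
tray 0.08
shift [-0.2764  0.0435 -0.0318] turn [-0. -0.  0.] yaw now 94.4 j [-16.  25.  99.   0.  56. -21.]
tray 0
shift [-0.2638 -0.0355 -0.0318] turn [-0. -0.  0.] yaw now 94.4 j [-16.  25.  99.   0.  56. -21.]
tray -0.08
shift [-0.2512 -0.1145 -0.0317] turn [-0. -0.  0.] yaw now 94.4 j [-16.  25.  99.   0.  56. -21.]
```

B weighs about 1.1–1.5 N, so it is empty. I place it in the tray's far (+80) slot.

```bash
python3 -m jog '[[0,0,0,-0.03,0,0,0],[0,-0.05,0.01,-0.03,0,0,0],[0,-0.11,0.02,-0.03,0,0,0],[0,-0.17,0.03,-0.03,0,0,0],[0,-0.23,0.04,-0.03,0,0,0],[0,-0.276,0.0435,-0.03,0,0,0],[0,-0.276,0.0435,-0.03,0,0,0],[0,-0.276,0.0435,0.02,0,0,0],[0,-0.276,0.0435,0.065,0,0,0],[0,-0.276,0.0435,0.085,0,0,0],[0,-0.276,0.0435,0.097,0,0,0],[0,-0.276,0.0435,0.102,0,0,0],[0,-0.276,0.0435,0.1045,0,0,0],[0,-0.276,0.0435,0.1045,0,0,0],[0,-0.276,0.0435,0.1045,0,0,0]]'
```

```text
time_s: 14.6
position: [0.582, -0.3094, 0.0949]
tcp_rot: [[-0.077, 0.997, 0.001], [0.997, 0.077, -0.001], [-0.001, 0.001, -1.0]]
force: [0.0, 0.3, -1.0]
opening: 0.267
grasp_force: 30.0
```

```bash
python3 -m jog '[[0,0,0,0.001,0,0,0],[0,0,0,0.002,0,0,0],[0.6,0,0,0.002,0,0,0],[0.6,0,0,0.002,0,0,0],[0.6,0,0,0.002,0,0,0],[0.6,0,0,-0.04,0,0,0],[0.6,0,0,-0.1,0,0,0],[0.6,0.04,-0.003,-0.14,0,0,0],[0.6,0.1,-0.007,-0.15,0,0,8],[0.6,0.16,-0.011,-0.15,0,0,16],[0.6,0.22,-0.015,-0.15,0,0,24],[0.6,0.28,-0.019,-0.15,0,0,32],[0.6,0.34,-0.023,-0.15,0,0,40],[0.6,0.4,-0.027,-0.15,0,0,49.4],[0.6,0.45,-0.031,-0.15,0,0,49.4],[0.6,0.49,-0.034,-0.15,0,0,49.4],[0.7,0.507,-0.035,-0.15,0,0,49.4],[0.7,0.507,-0.035,-0.15,0,0,49.4],[0.7,0.507,-0.035,-0.15,0,0,49.4]]'
python3 - <<'E'
from h import *
im,d=shot('wrist','w3.png')
print(knobs('wrist',d,[(.508,.193),(.437,.262)]))
im,d=shot('top')
print(knobs('top',d,[(.508,.193),(.437,.262)]))
print(knobs('top',d,[(.582,-.309),(.658,-.015)],.095,.12))
to(.507,.193,.0875,45)
E
```

```text
time_s: 16.98
position: [0.5078, 0.1925, 0.244]
tcp_rot: [[0.707, 0.707, 0.0], [0.707, -0.707, -0.001], [-0.0, 0.001, -1.0]]
force: [-0.1, -0.5, 0.1]
opening: 0.692
grasp_force: 0.0
[(array([0.5079, 0.1949]), array([0.5069, 0.194 ]), 878, np.float64(0.102)), (array([0.438 , 0.2618]), array([0.4363, 0.2618]), 916, np.float64(0.101))]
[(array([0.508 , 0.1929]), array([0.5085, 0.194 ]), 112, np.float64(0.103)), ((0.437, 0.262), 0, 0)]
[(array([ 0.5829, -0.3068]), array([ 0.5832, -0.3079]), 114, np.float64(0.108)), (array([ 0.6588, -0.0165]), array([ 0.6605, -0.0166]), 119, np.float64(0.113))]
shift [-1.000e-04 -1.100e-03  1.565e-01] turn [ 0.   0.  -0.1] yaw now 44.9 j [ 9. 23. 93. -0. 64. 54.]
```

View pics/w3.png

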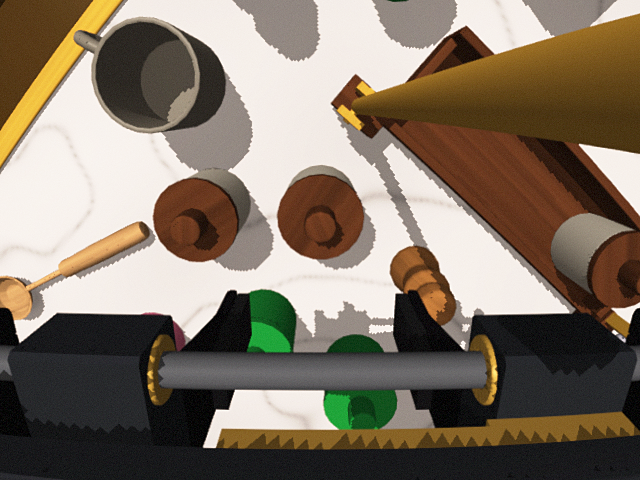

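A's knob at (320,225) is under the gripper, and the bar, mill and mug are clear of the fingers. I heft A.

```bash
python3 -m jog '[[0.7,0.0005,-0.001,0.05,0,0,0],[0.7,0.0005,-0.001,0.1,0,0,0],[0.7,0.0005,-0.001,0.14,0,0,0],[0.7,0.0005,-0.001,0.156,0,0,0],[0.7,0.0005,-0.001,0.156,0,0,0],[0,0.0005,-0.001,0.156,0,0,0],[0,0.0005,-0.001,0.156,0,0,0],[0,0.0005,-0.001,0.156,0,0,0],[0,0.0005,-0.001,0.156,0,0,0],[0,0.0005,-0.001,0.156,0,0,0],[0,0.0005,-0.001,0.14,0,0,0],[0,0.0005,-0.001,0.09,0,0,0],[0,0.0005,-0.001,0.03,0,0,0],[0,0.0005,-0.001,0.0,0,0,0],[0,0.0005,-0.001,0.0,0,0,0],[0,0.0005,-0.001,0.0,0,0,0],[0,0.0005,-0.001,0.0,0,0,0]]'
python3 - <<'E'
from h import *
heft()
print('rack y=0');to(.651,.0725,.23,94.4)
a=np.radians(-4.6)
for t in(0,-.08):
  print('tray',t); to(.5018+t*np.cos(a),-.303+t*np.sin(a),.23,94.4)
E
```

```text
time_s: 19.2
position: [0.5055, 0.1945, 0.2419]
tcp_rot: [[0.707, 0.708, -0.005], [0.708, -0.707, -0.001], [-0.004, -0.003, -1.0]]
force: [0.1, 0.4, -5.3]
opening: 0.266
grasp_force: 30.0
force mean [ 0.14  0.08 -4.48] sd [0.4  0.67 0.29] grip 30.0 open 0.27
rack y=0
shift [0.0153 0.1883 0.0133] turn [ -0.1   0.  -49.4] yaw now 45.0 j [ 9. 23. 93.  0. 64. 54.]
tray 0
shift [-0.3559  0.3481  0.0135] turn [ -0.1   0.  -49.4] yaw now 45.0 j [ 9. 23. 93.  0. 64. 54.]
tray -0.08
shift [-0.4077  0.2871  0.0136] turn [ -0.1   0.  -49.4] yaw now 45.0 j [ 9. 23. 93.  0. 64. 54.]
```

A weighs about 4.5 N, so it is full and goes to rack y=0. I turn only after moving clear of the bar.

```bash
python3 -m jog '[[0,0.004,0.05,0,0,0,0],[0,0.008,0.1,0,0,0,0],[0,0.012,0.14,0,0,0,-8],[0,0.0145,0.17,0,0,0,-18],[0,0.0145,0.188,0,0,0,-28],[0,0.0145,0.188,0,0,0,-38],[0,0.0145,0.188,0,0,0,-49.4],[0,0.0145,0.188,0,0,0,-49.4],[0,0.0145,0.188,0,0,0,-49.4],[0,0.0145,0.188,0.05,0,0,-49.4],[0,0.0145,0.188,0.09,0,0,-49.4],[0,0.0145,0.188,0.115,0,0,-49.4],[0,0.0145,0.188,0.13,0,0,-49.4],[0,0.0145,0.188,0.138,0,0,-49.4],[0,0.0145,0.188,0.142,0,0,-49.4],[0,0.0145,0.188,0.144,0,0,-49.4],[0,0.0145,0.188,0.144,0,0,-49.4]]'
```

```text
time_s: 21.62
position: [0.6508, 0.0722, 0.1007]
tcp_rot: [[-0.077, 0.997, 0.001], [0.997, 0.077, -0.0], [-0.0, 0.001, -1.0]]
force: [-0.4, 0.2, -5.0]
opening: 0.267
grasp_force: 30.0
```

```bash
python3 -m jog '[[0,0,0,0.0015,0,0,0],[0,0,0,0.003,0,0,0],[0.6,0,0,0.003,0,0,0],[0.6,0,0,0.003,0,0,0],[0.6,0,0,0.003,0,0,0],[0.6,0,0,-0.04,0,0,0],[0.6,0,0,-0.1,0,0,0],[0.6,0.008,-0.04,-0.14,0,0,0],[0.6,0.018,-0.09,-0.15,0,0,8],[0.6,0.029,-0.149,-0.15,0,0,18],[0.6,0.08,-0.165,-0.15,0,0,28],[0.6,0.13,-0.18,-0.15,0,0,38],[0.6,0.18,-0.195,-0.15,0,0,49.4],[0.7,0.206,-0.199,-0.15,0,0,49.4],[0.7,0.206,-0.199,-0.15,0,0,49.4],[0.7,0.206,-0.199,-0.15,0,0,49.4],[0.7,0.206,-0.199,-0.15,0,0,49.4]]'
python3 - <<'E'
from h import *
im,d=shot('wrist','w4.png')
print(knobs('wrist',d,[(.437,.262)]))
im,d=shot('top')
print(knobs('top',d,[(.437,.262)]))
print(knobs('top',d,[(.582,-.309),(.658,-.015),(.651,.0725)],.095,.12))
to(.4365,.262,.0875,45)
E
```

```text
time_s: 23.75
position: [0.4365, 0.2612, 0.25]
tcp_rot: [[0.708, 0.707, 0.0], [0.707, -0.708, -0.0], [-0.0, 0.0, -1.0]]
force: [-0.1, -0.3, -0.9]
opening: 0.696
grasp_force: 0.0
[(array([0.4366, 0.2631]), array([0.4356, 0.2621]), 846, np.float64(0.102))]
[(array([0.4369, 0.2613]), array([0.4374, 0.262 ]), 115, np.float64(0.103))]
[(array([ 0.5828, -0.3067]), array([ 0.5837, -0.3079]), 114, np.float64(0.11)), (array([ 0.6587, -0.0165]), array([ 0.6606, -0.0168]), 119, np.float64(0.113)), (array([0.6503, 0.0718]), array([0.6519, 0.0718]), 118, np.float64(0.114))]
shift [ 0.0006 -0.0005  0.1625] turn [ 0.  0. -0.] yaw now 45.0 j [18. 20. 97. -0. 63. 63.]
```

View pics/w4.png

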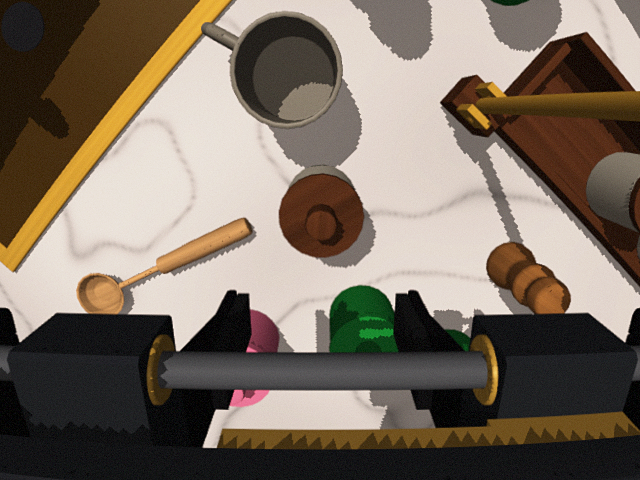

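C's knob at (322,222) is centred under the gripper and nothing is near the fingers. I heft it.

```bash
python3 -m jog '[[0.7,0.0005,-0.0005,0.05,0,0,0],[0.7,0.0005,-0.0005,0.1,0,0,0],[0.7,0.0005,-0.0005,0.14,0,0,0],[0.7,0.0005,-0.0005,0.162,0,0,0],[0.7,0.0005,-0.0005,0.162,0,0,0],[0,0.0005,-0.0005,0.162,0,0,0],[0,0.0005,-0.0005,0.162,0,0,0],[0,0.0005,-0.0005,0.162,0,0,0],[0,0.0005,-0.0005,0.162,0,0,0],[0,0.0005,-0.0005,0.162,0,0,0],[0,0.0005,-0.0005,0.15,0,0,0],[0,0.0005,-0.0005,0.1,0,0,0],[0,0.0005,-0.0005,0.05,0,0,0],[0,0.0005,-0.0005,0.0,0,0,0],[0,0.0005,-0.0005,0.0,0,0,0],[0,0.0005,-0.0005,0.0,0,0,0],[0,0.0005,-0.0005,0.0,0,0,0]]'
python3 - <<'E'
from h import *
heft()
print('rack y=88');to(.6442,.1602,.23,94.4)
a=np.radians(-4.6)
for t in(0,-.08):
  print('tray',t); to(.5018+t*np.cos(a),-.303+t*np.sin(a),.23,94.4)
E
```

```text
time_s: 25.98
position: [0.4346, 0.2624, 0.2485]
tcp_rot: [[0.707, 0.708, -0.004], [0.708, -0.707, -0.001], [-0.004, -0.002, -1.0]]
force: [-0.8, -0.3, -1.6]
opening: 0.27
grasp_force: 30.0
force mean [ 0.15 -0.58 -1.36] sd [0.22 0.39 0.79] grip 30.0 open 0.267
rack y=88
shift [0.0747 0.22   0.0191] turn [ -0.1   0.1 -49.4] yaw now 45.0 j [18. 20. 97.  0. 63. 63.]
tray 0
shift [-0.3537  0.4465  0.0195] turn [ -0.1   0.1 -49.4] yaw now 45.0 j [18. 20. 97.  0. 63. 63.]
tray -0.08
shift [-0.4055  0.3855  0.0196] turn [ -0.1   0.1 -49.4] yaw now 45.0 j [18. 20. 97.  0. 63. 63.]
```

C weighs about 1.4 N, so it is empty and goes to tray x=-80.

```bash
python3 -m jog '[[0,-0.036,0.035,0,0,0,-5],[0,-0.077,0.073,0,0,0,-10],[0,-0.118,0.112,0,0,0,-16],[0,-0.159,0.151,0,0,0,-22],[0,-0.2,0.19,0,0,0,-28],[0,-0.241,0.229,0,0,0,-34],[0,-0.282,0.268,0,0,0,-40],[0,-0.323,0.307,0,0,0,-46],[0,-0.364,0.346,0,0,0,-49.4],[0,-0.39,0.371,0,0,0,-49.4],[0,-0.4055,0.3855,0,0,0,-49.4],[0,-0.4055,0.3855,0.03,0,0,-49.4],[0,-0.4055,0.3855,0.08,0,0,-49.4],[0,-0.4055,0.3855,0.12,0,0,-49.4],[0,-0.4055,0.3855,0.14,0,0,-49.4],[0,-0.4055,0.3855,0.15,0,0,-49.4],[0,-0.4055,0.3855,0.154,0,0,-49.4],[0,-0.4055,0.3855,0.154,0,0,-49.4]]'
```

```text
time_s: 28.52
position: [0.4227, -0.2966, 0.0966]
tcp_rot: [[-0.078, 0.997, 0.001], [0.997, 0.078, -0.001], [-0.001, 0.001, -1.0]]
force: [0.5, -0.4, -1.6]
opening: 0.266
grasp_force: 30.0
```

```bash
python3 -m jog '[[0,0,0,0.0015,0,0,0],[0,0,0,0.0035,0,0,0],[0.6,0,0,0.0035,0,0,0],[0.6,0,0,0.0035,0,0,0],[0.6,0,0,0.0035,0,0,0],[0.6,0,0,-0.04,0,0,0],[0.6,0,0,-0.1,0,0,0],[0.3,0.05,0,-0.15,0,0,0],[0,0.1,0,-0.2,0,0,0],[0,0.15,0,-0.2,0,0,0],[0,0.15,0,-0.2,0,0,0]]'
python3 - <<'E'
from h import *
im,d=shot('top','top1.png')
print(knobs('top',d,[(.582,-.309),(.658,-.015),(.651,.0725),(.422,-.297)],.095,.12))
for cam in('top','side'):
    if cam=='side': shot('side','side1.png')
    for t in('canister_1','keeper_tip','keeper_hinge','keeper_mid'):
        for r in models.tip_of(cam,t)[:10]: print(cam,t,round(r['p'],2),np.round(r['xyz'],3))
E
```

```text
time_s: 29.9
position: [0.4095, -0.1432, 0.2971]
tcp_rot: [[-0.082, 0.997, 0.001], [0.997, 0.082, 0.0], [0.0, 0.001, -1.0]]
force: [0.4, -0.6, -0.0]
opening: 0.228
grasp_force: 0.0
[(array([ 0.5917, -0.3128]), array([ 0.5906, -0.3122]), 10, np.float64(0.107)), (array([ 0.659 , -0.0166]), array([ 0.6601, -0.0168]), 116, np.float64(0.113)), (array([0.6502, 0.0717]), array([0.6518, 0.0721]), 120, np.float64(0.114)), ((0.422, -0.297), 0, 0)]
top canister_1 0.95 [0.648 0.071 0.006]
top canister_1 0.85 [ 0.582 -0.306  0.006]
top canister_1 0.84 [0.703 0.296 0.004]
top canister_1 0.82 [0.41 0.05 0.  ]
top canister_1 0.8 [0.383 0.15  0.002]
top canister_1 0.59 [ 0.66  -0.018  0.012]
top keeper_tip 0.71 [ 0.278  0.332 -0.001]
top keeper_tip 0.56 [0.587 0.233 0.402]
top keeper_hinge 0.82 [0.591 0.229 0.054]
top keeper_mid 0.82 [0.587 0.235 0.255]
side canister_1 0.81 [0.278 0.215 0.   ]
side canister_1 0.75 [0.646 0.07  0.006]
side canister_1 0.74 [ 0.7    0.289 -0.001]
side canister_1 0.69 [ 0.425 -0.298  0.004]
side canister_1 0.69 [0.41  0.043 0.003]
side canister_1 0.69 [ 0.652  0.07  -0.   ]
side canister_1 0.66 [ 0.658 -0.022  0.01 ]
side canister_1 0.63 [ 0.581 -0.307  0.002]
side canister_1 0.56 [ 0.379  0.147 -0.005]
side keeper_tip 0.95 [0.587 0.235 0.398]
side keeper_hinge 0.67 [0.591 0.233 0.048]
side keeper_hinge 0.55 [0.652 0.071 0.001]
side keeper_mid 0.55 [0.587 0.232 0.253]
```

View pics/top1.png

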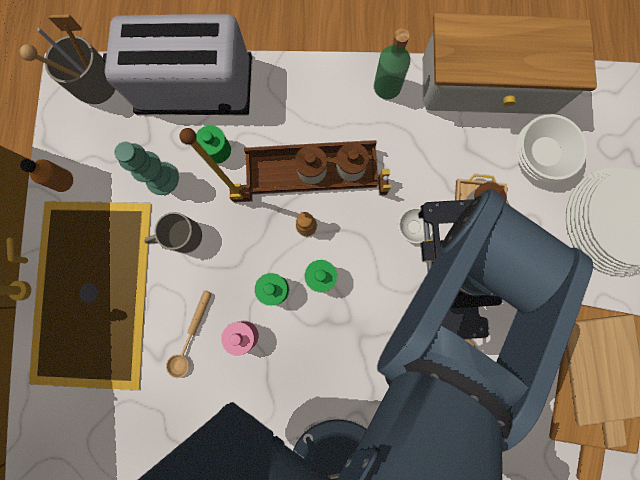

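View pics/side1.png

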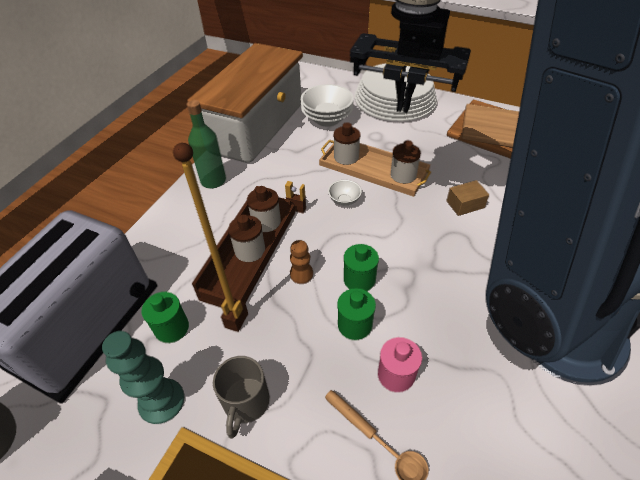

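All four canisters are sorted: in the side view two stand in the rack at (247,235) and (263,207), and two in the tray at (346,145) and (405,162). The green and pink ones and the bystanders are untouched. Next is the keeper: go around the bar to its outer side, with the shut fingers' tips at about z 0.37.

```bash
python3 -c "
from h import *
to(.45,.285,.38,4.4)
to(.5847,.283,.38,4.4)"
```

```text
shift [ 0.4284  0.0721 -0.0842] turn [-0.1  0.  90. ] yaw now 94.4 j [-35.  11. 103.  -0.  66. -39.]
shift [ 0.4162  0.2063 -0.0843] turn [-0.1  0.  90. ] yaw now 94.4 j [-35.  11. 103.  -0.  66. -39.]
```

```bash
python3 -m jog '[[0,0.045,0.008,-0.03,0,0,10],[0,0.09,0.016,-0.06,0,0,20],[0,0.135,0.024,-0.084,0,0,30],[0,0.18,0.032,-0.084,0,0,40],[0,0.225,0.04,-0.084,0,0,50],[0,0.27,0.048,-0.084,0,0,60],[0,0.315,0.056,-0.084,0,0,70],[0,0.36,0.064,-0.084,0,0,80],[0,0.4,0.07,-0.084,0,0,90],[0,0.428,0.072,-0.084,0,0,90],[0,0.428,0.072,-0.084,0,0,90],[0,0.428,0.072,-0.084,0,0,90],[0,0.424,0.12,-0.084,0,0,90],[0,0.42,0.165,-0.084,0,0,90],[0,0.416,0.206,-0.084,0,0,90],[0,0.416,0.206,-0.084,0,0,90],[0,0.416,0.206,-0.084,0,0,90]]'
python3 - <<'E'
from h import *
to(.5847,.283,.38,4.4)
shot('side','side2.png')
for t in('keeper_tip','keeper_mid'):
    print([ (round(r['p'],2),np.round(r['xyz'],3)) for r in models.tip_of('side',t)[:2]])
E
```

```text
time_s: 32.52
position: [0.5834, 0.2825, 0.3797]
tcp_rot: [[0.997, 0.076, -0.002], [0.076, -0.997, -0.0], [-0.002, 0.0, -1.0]]
force: [-0.5, -1.2, -0.3]
opening: 0.001
grasp_force: 0.0
shift [ 0.0014 -0.0004 -0.0003] turn [ 0.   0.1 -0. ] yaw now 4.4 j [ 16.  25.  67.   0.  88. 102.]
[(0.27, array([0.633, 0.416, 0.002]))]
[(0.68, array([0.587, 0.231, 0.253]))]
```

View pics/side2.png

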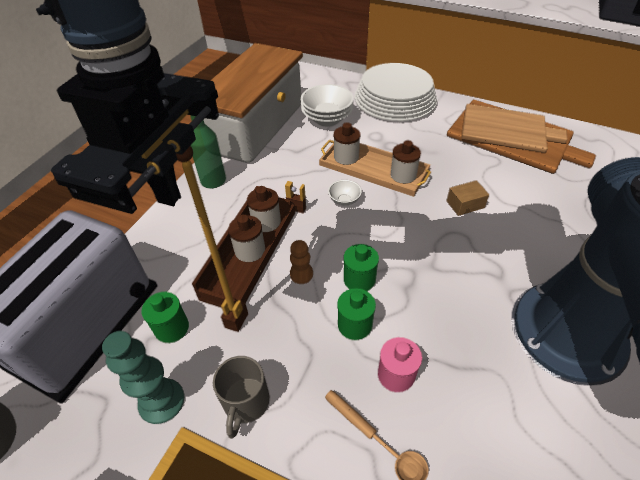

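The shut fingers are just left (+y) of the bar's top at (160,190), with the gripper body above the ball. I push the bar along its arc, first to about 48° from upright.

```bash
python3 -m jog '[[0,0.001,0.015,0.007,0,0,0],[0,0.001,0.029,0.015,0,0,0],[0,0.001,0.05,0.015,0,0,0],[0,0.001,0.071,0.017,0,0,0],[0,0.001,0.0915,0.02,0,0,0],[0,0.001,0.112,0.025,0,0,0],[0,0.001,0.132,0.031,0,0,0],[0,0.001,0.1515,0.0385,0,0,0],[0,0.001,0.1705,0.047,0,0,0],[0,0.001,0.189,0.0575,0,0,0],[0,0.001,0.2065,0.069,0,0,0],[0,0.001,0.223,0.081,0,0,0],[0,0.001,0.239,0.095,0,0,0],[0,0.001,0.254,0.11,0,0,0],[0,0.001,0.254,0.11,0,0,0],[0,0.001,0.254,0.11,0,0,0]]'
python3 - <<'E'
from h import *
shot('side','side3.png')
for t in('keeper_tip','keeper_mid'):
    print([ (round(r['p'],2),np.round(r['xyz'],3)) for r in models.tip_of('side',t)[:2]])
E
```

```text
time_s: 34.67
position: [0.6046, 0.0308, 0.27]
tcp_rot: [[0.997, 0.077, 0.0], [0.077, -0.997, 0.0], [0.0, -0.0, -1.0]]
force: [-0.1, -0.7, -0.4]
opening: 0.006
grasp_force: 0.0
[(0.81, array([ 0.607, -0.025,  0.289])), (0.17, array([ 0.258, -0.256,  0.001]))]
[(0.74, array([0.598, 0.081, 0.187])), (0.24, array([0.281, 0.332, 0.001]))]
```

View pics/side3.png

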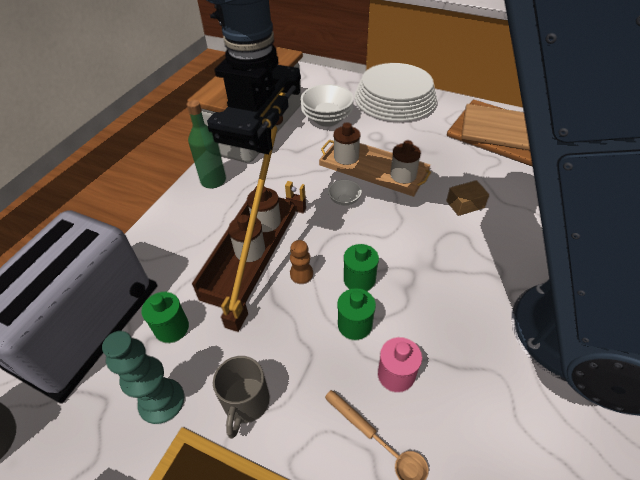

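The bar is about 48° from upright and following the fingers: ball near (285,90), bar crossing (250,230). I continue to about 80°, then rise and move over the end ball.

```bash
python3 -m jog '[[0,0,0.0137,0.0156,0,0,0],[0,0,0.0263,0.032,0,0,0],[0,0,0.0378,0.05,0,0,0],[0,0,0.048,0.068,0,0,0],[0,0,0.057,0.087,0,0,0],[0,0,0.0644,0.1066,0,0,0],[0,0,0.0706,0.1266,0,0,0],[0,0,0.0754,0.147,0,0,0],[0,0,0.0754,0.147,0,0,0],[0,0,0.0754,0.11,0,0,0],[0,0,0.0754,0.06,0,0,0],[0,0,0.11,0.06,0,0,0],[0,0,0.143,0.06,0,0,0],[0,0,0.143,0.06,0,0,0],[0,0,0.143,0.06,0,0,0]]'
python3 - <<'E'
from h import *
i=viewer.camera_info('wrist');im,d=shot('wrist')
print('wrist',[(round(r['p'],2),np.round(r['xyz'],3)) for r in models.tip_of('wrist','keeper_tip')[:2]])
shot('side','side4.png')
for t in('keeper_tip','keeper_mid'):
    print([ (round(r['p'],2),np.round(r['xyz'],3)) for r in models.tip_of('side',t)[:2]])
h=np.array([.5885,.2332]);u=np.array([.0767,-.997]);print('shut tip',h+.35*u,'80deg',h+.345*u)
p=h+.347*u;to(p[0],p[1],.138,4.4)
cv2.imwrite('pics/mix.png',cv2.resize(np.hstack([im,cv2.imread('pics/side4.png')]),(800,300)))
E
```

```text
time_s: 36.7
position: [0.6152, -0.1116, 0.2101]
tcp_rot: [[0.997, 0.077, -0.0], [0.077, -0.997, 0.001], [-0.0, -0.001, -1.0]]
force: [-0.3, -0.3, 1.0]
opening: 0.005
grasp_force: 0.0
wrist [(0.84, array([ 0.616, -0.113,  0.11 ]))]
[(0.65, array([ 0.614, -0.11 ,  0.108]))]
[(0.76, array([0.598, 0.036, 0.085]))]
shut tip [ 0.615345 -0.11575 ] 80deg [ 0.6149615 -0.110765 ]
shift [-0.0004  0.0018  0.072 ] turn [-0.   0.   0.1] yaw now 4.5 j [-20.  32.  83.   0.  65.  65.]
```

View pics/mix.png

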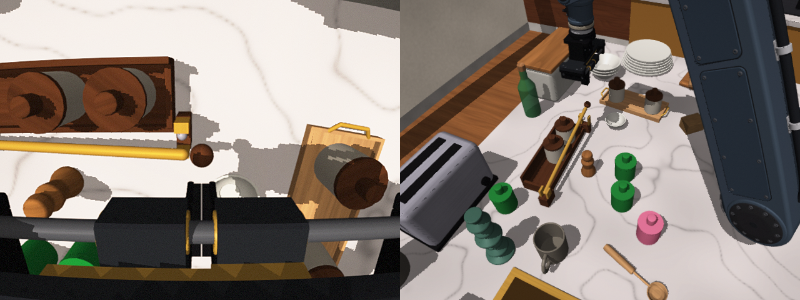

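The ball sits at about z 0.109 directly below the fingers (wrist view (201,155) in the mix), and the bar runs along the rack's front. I press down on the ball.

```bash
python3 -m jog '[[0,0,0.001,0.04,0,0,0],[0,0,0.002,0.07,0,0,0],[0,0,0.003,0.085,0,0,0],[0,0,0.004,0.1,0,0,0],[0,0,0.004,0.11,0,0,0],[0,0,0.004,0.118,0,0,0],[0,0,0.004,0.124,0,0,0],[0,0,0.004,0.127,0,0,0],[0,0,0.004,0.13,0,0,0],[0,0,0.004,0.132,0,0,0],[0,0,0.004,0.134,0,0,0],[0,0,0.004,0.134,0,0,0]]'
```

```text
time_s: 38.45
position: [0.6162, -0.1157, 0.0768]
tcp_rot: [[0.997, 0.078, 0.001], [0.078, -0.997, 0.0], [0.001, -0.0, -1.0]]
force: [-0.9, 1.2, 4.8]
opening: 0.006
grasp_force: 2.7
```

```bash
python3 -m jog '[[0,0,0,0.001,0,0,0],[0,0,0,0.002,0,0,0],[0,0,0,0.002,0,0,0]]'; python3 -m jog '[[0,0,0,0.001,0,0,0],[0,0,0,0.001,0,0,0],[0,0,0,0.001,0,0,0]]'
```

```text
time_s: 38.83
position: [0.6163, -0.1157, 0.0762]
tcp_rot: [[0.997, 0.078, 0.001], [0.078, -0.997, -0.0], [0.001, 0.0, -1.0]]
force: [-2.7, 1.1, 12.5]
opening: 0.006
grasp_force: 6.4
time_s: 39.2
position: [0.6163, -0.1157, 0.0759]
tcp_rot: [[0.997, 0.078, 0.001], [0.078, -0.997, -0.0], [0.001, 0.0, -1.0]]
force: [-5.2, 1.5, 16.5]
opening: 0.003
grasp_force: 8.2
```

The force rises to 16 N against a solid stop, and the ball is at about z 0.053, so the bar is past the catch. I rise clear and verify.

```bash
python3 -m jog '[[0,0,0,-0.02,0,0,0],[0,0,0,-0.06,0,0,0],[0,0,0,-0.12,0,0,0],[0,-0.06,0,-0.16,0,0,0],[0,-0.12,0,-0.16,0,0,0],[0,-0.14,0.04,-0.16,0,0,0],[0,-0.14,0.04,-0.16,0,0,0],[0,-0.14,0.04,-0.16,0,0,0],[0,-0.14,0.04,-0.16,0,0,0]]'
python3 - <<'E'
from h import *
im,d=shot('side','side5.png')
for t in('keeper_tip','keeper_mid'):
    print('side',[(round(r['p'],2),np.round(r['xyz'],3)) for r in models.tip_of('side',t)[:2]])
for r in models.tip_of('side','canister_1')[:10]:print(np.round(r['xyz'],3))
im2,d2=shot('top')
for t in('keeper_tip','keeper_mid'):
    print('top',[(round(r['p'],2),np.round(r['xyz'],3)) for r in models.tip_of('top',t)[:2]])
print(knobs('top',d2,[(.582,-.309),(.658,-.015),(.651,.0725),(.422,-.297)],.095,.12))
# height of bar end vs hinge from top depth along bar
h=np.array([.5885,.2332]);u=np.array([.0767,-.997]);P=cloud('top',d2)[0]
a=(P[:,:2]-h)@u;b=(P[:,:2]-h)@np.array([.997,.0767])
for r in(.1,.15,.2,.25,.3,.35):
    k=(abs(a-r)<.012)&(abs(b)<.012)&(P[:,2]>.045)&(P[:,2]<.085);print(r,k.sum(),np.percentile(P[k,2],90).round(4) if k.sum() else '')
cv2.imwrite('pics/fin.png',np.hstack([cv2.resize(im[120:360,140:460],(400,300)),cv2.resize(im2[110:350,150:520],(400,300))]))
print(bot.read_state()['position'])
E
```

```text
time_s: 40.33
position: [0.48, -0.1659, 0.2328]
tcp_rot: [[0.997, 0.079, -0.0], [0.079, -0.997, 0.001], [-0.0, -0.001, -1.0]]
force: [0.6, -0.4, 0.8]
opening: 0.002
grasp_force: 0.0
side [(0.78, array([ 0.614, -0.118,  0.05 ])), (0.29, array([0.28 , 0.333, 0.   ]))]
side [(0.83, array([0.604, 0.032, 0.052])), (0.67, array([ 0.527,  0.083, -0.002]))]
[ 0.576 -0.305  0.005]
[ 0.696  0.289 -0.003]
[0.645 0.07  0.012]
[0.378 0.152 0.003]
[ 0.425 -0.297 -0.   ]
[0.41  0.043 0.005]
[0.278 0.216 0.003]
[ 0.657 -0.019  0.01 ]
top [(0.61, array([ 0.616, -0.116,  0.053]))]
top [(0.43, array([0.59 , 0.23 , 0.055])), (0.29, array([ 0.5  , -0.302,  0.008]))]
[((0.582, -0.309), 0, 0), (array([ 0.6587, -0.0165]), array([ 0.6598, -0.0171]), 119, np.float64(0.114)), (array([0.6504, 0.0717]), array([0.6517, 0.0719]), 116, np.float64(0.114)), ((0.422, -0.297), 0, 0)]
0.1 62 0.061
0.15 63 0.0609
0.2 59 0.0609
0.25 64 0.0605
0.3 66 0.0607
0.35 93 0.0655
[ 0.47961099 -0.16631985  0.23293085]
```

View pics/fin.png

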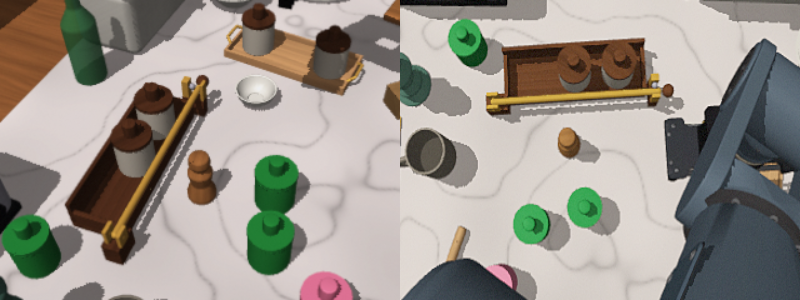

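The bar lies level in its catch (top at 0.061 m near the hinge and 0.0607 m at r=0.3). Two canisters stand in the rack and two in the tray, and the robot is clear of everything.

```bash
python3 -c "
from rig import workorder
print(workorder.hand_in())"
```

```text
the job is handed in; nothing more can be done
None
```

I hefted all four canisters: the two full ones stand in the rack, the two empty ones stand in the tray, the keeper bar was pressed home onto its stop, and the job is handed in; no verdict came back.

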